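Lift the faulty battery pack out of the rack and hold it level for inspection

TASK

One of the four battery packs in the beige rack shows red lights: take its black sprung handle, draw it up to its stop, and lift that pack straight up out of its bay without tipping it. Hold it level and still above the rack, its underside at least 5 cm above the rack's rim, for three seconds so that the contacts underneath can be looked at, and finish while still holding it there. Leave the other packs seated and everything else on the bench where it is.

Things in the scene. Friction and masses are not known exactly. Their poses are not given: they have to be found in the camera images.
- rack: Beige steel battery tray, fixed, 221 mm (x) by 303 mm (y), rim 65 mm above the bench. Origin: on the bench under the centre of the row of bays. Four bays, 160 x 72 mm, at y = -112.5, -37.5, 37.5, 112.5 mm, x = 0, floor 10 mm, dividers 50 mm above the bench. Behind them (x 87 to 138 mm) a compartment with a management unit and breaker, up to 67 mm high.
- pack: The only pack with red light bars on top (others green); loose, unlatched, in one of the bays. Grey case 151 (x) x 65 (y) x 100 mm high, about 0.8 kg, balanced under its middle. Origin: centre of its underside; z up, x along the handle. Hand pocket across the top, 81 mm long in x, open at both sides, floor 31 mm below the resting handle's centre: room for fingers at +y and -y of the bar.
- pack_grip (a point): Centre of the red-lit pack's black handle bar; at rest 93 mm above the pack's underside, the bar's top flush with the case. The bar lies along the pack's x axis: 14 mm wide (y), 14 mm high, 108 mm long, on two steel rods 48 mm either side of this point. Its middle 80 mm bridges the pocket: grip it at the middle, across its 14 mm width.
- pack_handle (a joint): How far the red-lit pack's handle is drawn up out of its case, m: 0 = flush at rest, 0.035 = at its stop. A spring draws it back with 1.5 N at rest rising to 4 N at the stop, less than the pack's weight, so the handle comes out to its stop first and the pack then hangs from it.
- pack_b: A green-lit neighbour of the red-lit pack, same case and same sprung handle; stays seated. Origin: centre of its underside, axes as for pack
- pack_c: Another green-lit neighbour of the red-lit pack, same case and same sprung handle; stays seated. Origin: centre of its underside, axes as for pack
- pack_d: Another green-lit neighbour of the red-lit pack, same case and same sprung handle; stays seated. Origin: centre of its underside, axes as for pack
- tester: Blue hand-held battery tester lying on the bench, 200 x 105 x 42 mm, origin at the centre of its underside. Leave alone.
- meter: Yellow multimeter lying on the bench, 165 x 80 x 44 mm, origin at the centre of its underside. Leave alone.
- driver: Screwdriver, 190 mm long, lying on the bench, blade towards its +x. Leave alone.
- jar: Small white jar, 44 mm across, 55 mm high, origin at the centre of its underside. Leave alone.
- lens_mount: Lens in a round black mount on a post and a 75 x 50 mm foot, 127 mm high, origin at the centre of its underside. Leave alone.

How it is judged:
By the outcome, as a careful person would: the job done as asked, in the order asked, and still so for the second after the job is handed in, while the arm keeps its last pose, push and grip.
It also fails if it takes over 42 s, if anything falls off the work surface, if the arm or the gripper's body presses on something with over 40 N, if the wrist force passes 120 N, or if a joint passes its speed limit or range.

ROBOT

A 6-joint arm with a two-finger parallel gripper is mounted at the origin on the work surface. World frame = base frame: x ahead of the robot, y to its left, z up, the work surface at z = 0. Lengths are in m, angles in rad, forces in N, time in s.
With the tool pointing down it reaches from about 0.3 to 0.775 m from the base axis. Payload 14.6 kg.
Tool frame: the origin (TCP) lies between the finger pads; the fingertips stand 25 mm ahead of it and the grasp point (between the pads) lies 6 mm ahead of it; z points along the fingers, y is the line along which they close (so a half turn about z gives the same grasp; the last joint's range is limited). The gripper opens to 94 mm and grips with 3 to 60 N. Pads are 16 mm wide; open, the fingers measure 119 mm over their backs; the gripper's body (75 mm by 177 mm) begins 78 mm behind the grasp point.
Start: joints at [1.198, 0.3, 1.521, -0, 1.321, -0.067], TCP at [0.166, 0.524, 0.23] pointing down, gripper open.
Joint ranges: [-3.03, 3.03], [-0.79, 2.21], [0.23, 2.52], [-1.04, 4.18], [0, 3.07], [-2.55, 2.55]. Speed limits (rad/s): [2.22, 2.22, 2.57, 3.14, 3.14, 3.14].

INTERFACE

Orientations are given as a rotation vector (axis times angle).
In Python, from workcell import status, read_camera, camera_params, job gives the robot as it stands. The module is installed in compiled form; this text tells all that it offers.
- The arm moves only by the tool move_arm, never from a script. Its argument "moves" is a list of rows, each a list of 3 entries, a list of its own where there are three numbers: the shift along the tool's x, y, z in mm, then the turn about the tool's z in rad, then the opening, from 0 (shut) to 1 (fully open). In form: [[[dx, dy, dz], turn, jaw], ...]. A call has 1 to 12 rows; each row shifts and turns the commanded pose from where the row before left it, along the tool's axes as they then stand; what a row does not reach is not made up. A row lasts 1/8 s, in which the tool goes at most 62.5 mm and 10.7 degrees, less where a joint would pass 70% of its speed; a pose out of reach is approached as far as the arm can. A call is refused whole if a number of a shift passes 62.5 or a number of a turn 0.188, either way. A call with a gripper value outside its range is refused whole. The fingers move at their own pace and stop on an object; "squeeze" is the grip in N (left out, the last holds). Time passes only in rows, so rows that do not move let the fingers close. It gives the time, the measured TCP pose, the force, the opening and the grip force at its end, in the units of the state.
- status.get_state(): the state, without advancing time (a new reading comes with each control period).
- read_camera(name): name is "side" or "top" or "wrist"; returns the picture (400x640x3 uint8, blue, green, red); there is no depth.
- camera_params(name): a dict with "vertical_fov" (degrees; the focal length in pixels is half the picture's height over the tangent of half this angle, whatever the lens; pixels are square), "cx", "cy" (the principal point, pixels), "k1" (the pictures are not rectified: a ray, as slopes to the right and down, at radius r is drawn at 1 + k1 r^2 times it, then the intrinsics apply), "R" (3x3) and "t" (3): a world point X has camera coordinates R X + t. Camera axes: x right, y down, z forward; pixel columns grow to the right and rows downward; lengths in m; the calibration is good to about 2 mm. A picture is of the moment at which its call begins: read the wrist's pose just before it. camera_params takes no time and is no camera call; for the wrist camera it gives the pose at the moment of the call.
- job.sign_off(): hands the job in; it is judged then, once.
The state is a dict: "time_s": time; "joints": joint angles; "joint_vel": joint speeds; "effort": joint torques, N m; "tool_pos": TCP position; "tool_rot": TCP orientation; "force": force on the tool from outside, world axes, zero at the start; "ft_torque": the same for the moment, N m; "width": opening from 0.0 (shut) to 1.0 (fully open); "gripper_force": force on a finger pad.
Only numpy, scipy, OpenCV 4.12 (cv2) and the standard library are available. Lean on these libraries where they do the work, as an engineer would, in place of code of your own. Each camera call takes 0.05 s, during which the arm holds its last target. There are 200 camera calls.

## Working session

There is one attempt and no reset: what is moved stays moved. The work goes in short steps, Python scripts to look and compute and a tool call to move; the robot and the scene stay as the last step left them, time stands still between calls to the robot, and variables do not carry over. Pictures are saved under pics/ and viewed, at most 10 in all, crops included, and the job is handed in when it is done.

Besides the shell and the picture viewer there is one more tool, called after "Emit:" as name([rows], argument=value, ...), one row to a line, values as JSON. move_arm: Moves the arm, as the interface text tells. Its arguments: {"type":"object","properties":{"moves":{"type":"array","items":{"type":"array"}},"squeeze":{"type":"number"}},"required":["moves"]}

```bash
mkdir -p pics; cat > h.py <<'E'
import numpy as np, cv2
from workcell import status, read_camera, camera_params, job
def ray(p,uv):
    f=200/np.tan(np.radians(p["vertical_fov"])/2)
    K=np.array([[f,0,p["cx"]],[0,f,p["cy"]],[0,0,1.]])
    d=(np.array(uv,float)-[p["cx"],p["cy"]])/f
    u=d.copy()
    for _ in range(50): u=d/(1+p["k1"]*(u@u))
    R=np.array(p["R"]);t=np.array(p["t"])
    return -R.T@t, R.T@np.array([u[0],u[1],1])
def at_z(p,uv,z):
    c,d=ray(p,uv); return c+d*(z-c[2])/d[2]
def proj(p,X):
    f=200/np.tan(np.radians(p["vertical_fov"])/2)
    c=np.array(p["R"])@X+np.array(p["t"]); s=c[:2]/c[2]; s=s*(1+p["k1"]*(s@s))
    return s*f+[p["cx"],p["cy"]]
E
python3 - <<'E'
from h import *
for n in("top","side"):
    cv2.imwrite(f"pics/{n}0.png",read_camera(n)); p=camera_params(n); print(n,p["vertical_fov"],p["k1"],-np.array(p["R"]).T@p["t"])
print(status.get_state())
E
```

```text
top 48.33869701733301 -0.06069616358440671 [ 0.24011487 -0.00339594  1.47369044]
side 45.40029149780594 -0.06089550670693115 [-0.18908278 -0.94252865  1.0539582 ]
{'time_s': 0.1, 'joints': array([ 1.19838726e+00,  3.00409575e-01,  1.52152197e+00, -3.08824751e-05,
        1.32072254e+00, -6.65950642e-02]), 'joint_vel': array([ 0.00035732, -0.00176279, -0.0025058 , -0.0003526 ,  0.00024033,
        0.00107617]), 'effort': array([ 2.36034393e-03, -5.32644439e+01, -3.53288376e+01,  7.10271858e-02,
        2.34202738e-02, -5.48338028e-05]), 'tool_pos': array([0.16551618, 0.52427597, 0.22994508]), 'tool_rot': array([-4.78459098e-01, -3.10473992e+00,  1.63741697e-03]), 'force': array([-0.09402019, -0.13564074,  0.82891284]), 'ft_torque': array([ 0.05782002,  0.07098468, -0.01141103]), 'gripper_force': 0.0, 'width': 0.99854011252042}
```

View pics/top0.png

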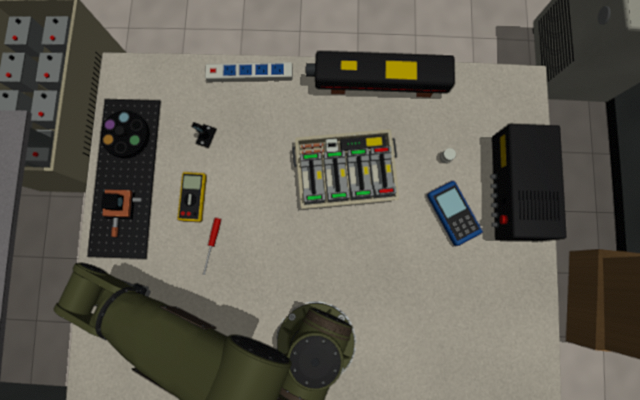

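View pics/side0.png

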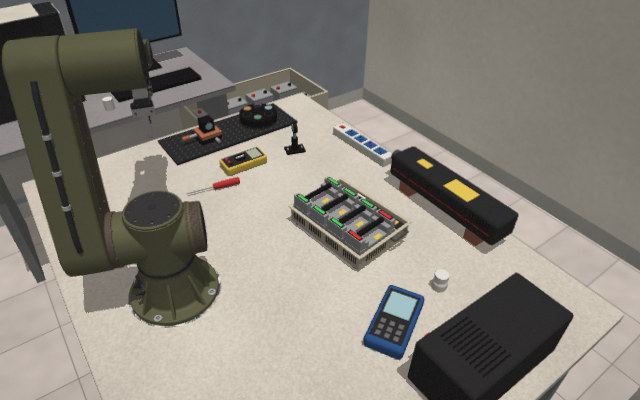

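The red-lit pack is the rightmost bay: its red bars sit at about (383,150) and (386,190) in the top view. I'll enlarge that area.

```bash
python3 - <<'E'
import cv2
a=cv2.imread("pics/top0.png")[125:217,285:405]
cv2.imwrite("pics/top0c.png",cv2.resize(a,None,fx=6,fy=6,interpolation=cv2.INTER_CUBIC))
E
```

```text
(no output)
```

View pics/top0c.png

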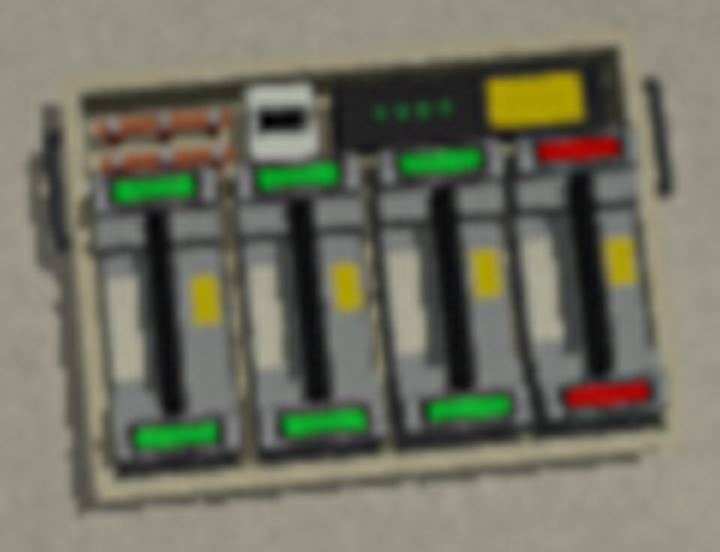

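The crop shows the red pack's bar running from (578,175) to (599,375), with red lights at (579,150) and (608,393).

```bash
python3 - <<'E'
from h import *
p=camera_params("top")
q=lambda x,y:at_z(p,(285+x/6-.4,125+y/6-.4),.11)
for a,b in [((578,175),(599,375)),((579,150),(608,393)),((155,210),(172,412)),((441,188),(461,388)),((300,200),(317,398)),((440,161),(469,407)),((155,188),(176,434)),((298,176),(326,422))]:
    A,B=q(*a),q(*b); d=A-B; print((A+B)[:2]/2, np.linalg.norm(d), np.degrees(np.arctan2(d[1],d[0])))
# side view
s=camera_params("side"); 
print(proj(s,np.r_[((q(578,175)+q(599,375))/2)[:2],.11]))
E
```

```text
[ 0.54332976 -0.19485784] 0.10710108249791613 6.338918848857875
[ 0.54544183 -0.19744778] 0.13035014589595936 7.12033894176238
[0.51715589 0.02632101] 0.10748403450902183 6.629054175517624
[ 0.53408459 -0.12304818] 0.10683988777043994 6.531132238027231
[ 0.52587246 -0.04890288] 0.1054991463486298 6.228579822672032
[ 0.53644196 -0.12481899] 0.131695326953927 7.513723457147917
[0.51734924 0.02530205] 0.13091668228539036 6.689625951125518
[ 0.52610353 -0.05069484] 0.13140741629116082 7.774442629401272
[368.92175132 224.14016089]
```

Emit:
move_arm([
  [[-44, -43, 0], 0, 0.36],
  [[-44, -43, 0], 0, 0.36],
  [[-44, -43, 0], 0, 0.36],
  [[-44, -43, 0], 0, 0.36],
  [[-44, -43, 0], 0, 0.36],
  [[-44, -43, 0], 0, 0.36],
  [[-44, -43, 0], 0, 0.36],
  [[-44, -43, 0], 0, 0.36],
  [[-44, -43, 0], 0, 0.36],
  [[-44, -43, 0], 0, 0.36],
  [[-44, -43, 0], 0, 0.36],
  [[-40, -40, 0], 0, 0.36],
], squeeze=30)

```text
time_s: 1.6
tool_pos: [0.5114, -0.1246, 0.2302]
tool_rot: [-0.479, -3.104, -0.0]
force: [0.8, 0.1, -0.0]
width: 0.361
gripper_force: 0.0
```

Emit:
move_arm([
  [[0, 0, 0], -0.142, 0.36],
  [[0, 0, 0], -0.142, 0.36],
  [[0, 0, 0], -0.14, 0.36],
  [[0, 0, 0], 0, 0.36],
  [[0, 0, 0], 0, 0.36],
])

```text
time_s: 2.22
tool_pos: [0.5108, -0.1224, 0.2303]
tool_rot: [0.181, -3.136, -0.0]
force: [0.2, -0.1, 0.4]
width: 0.357
gripper_force: 0.0
```

```bash
cat >> h.py <<'E'
from scipy.spatial.transform import Rotation as Ro
def rel(tgt):
    s=status.get_state(); R=Ro.from_rotvec(s["tool_rot"]).as_matrix()
    print("t",s["time_s"],"pos",s["tool_pos"],"w",s["width"],"gf",s["gripper_force"],"F",s["force"])
    print("R",R.round(3).tolist(),"j",s["joints"].round(2)); print("yaw x",np.degrees(np.arctan2(R[1,0],R[0,0])),"d mm",R.T@(np.array(tgt)-s["tool_pos"])*1000)
E
python3 - <<'E'
from h import *
rel([.544,-.195,.23])
p=camera_params("wrist"); im=read_camera("wrist"); cv2.imwrite("pics/w0.png",im)
print(-np.array(p["R"]).T@p["t"],proj(p,np.array([.544,-.195,.11])))
E
```

```text
t 2.225 pos [ 0.51076546 -0.122437    0.23034298] w 0.3571597563729549 gf 0.0 F [ 0.18608349 -0.14424891  0.44055939]
R [[-0.993, -0.115, -0.0], [-0.115, 0.993, 0.0], [0.0, 0.0, -1.0]] j [-0.31  0.24  1.59  0.    1.31 -1.99]
yaw x -173.40373136836152 d mm [-24.67911779 -75.90041362   0.32963211]
[ 0.44021503 -0.13058093  0.38433543] [236.16010373 224.79490617]
```

View pics/w0.png

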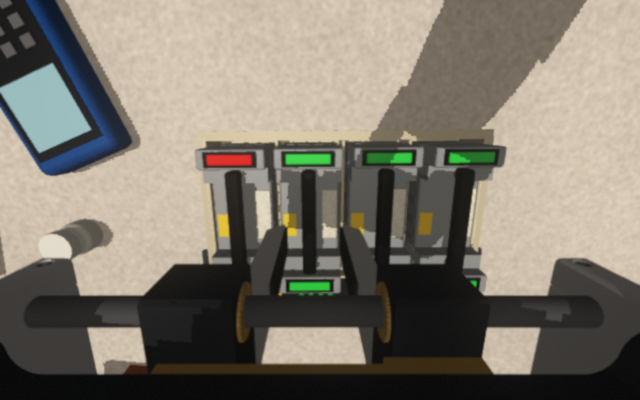

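The wrist view shows the red pack at the far left, with its red light at (228,160). Its bar runs from (233,172) to (238,262), where the gripper hides the rest. I'll compare that with the estimate.

```bash
python3 - <<'E'
from h import *
p=camera_params("wrist")
im=cv2.imread("pics/w0.png")
def edges(r,c0,c1):
    g=im[r,c0:c1].astype(int).sum(1); i=np.where(g<110)[0]; return c0+i.min()-.5,c0+i.max()+.5
ctr=[]
for r in (180,195,205,220,235,250):
    e=edges(r,215,256); a,b=at_z(p,(e[0],r),.11),at_z(p,(e[1],r),.11); m=(a+b)/2; ctr.append(m[:2]); print(r,e,np.linalg.norm(a-b),m)
ctr=np.array(ctr); k=np.polyfit(ctr[:,0],ctr[:,1],1); print("yaw",np.degrees(np.arctan(k[0])),"y at .544",np.polyval(k,.544))
print("near end",at_z(p,(233,171),.11),"red bar",at_z(p,(229,160),.11))
E
```

```text
180 (np.float64(236.5), np.float64(239.5)) 0.0028399502736666843 [ 0.49906872 -0.1955078   0.11      ]
195 (np.float64(236.5), np.float64(241.5)) 0.004794961700126887 [ 0.51357557 -0.19380313  0.11      ]
205 (np.float64(228.5), np.float64(241.5)) 0.01257473864833346 [ 0.52397541 -0.19712517  0.11      ]
220 (np.float64(229.5), np.float64(242.5)) 0.012741879799322587 [ 0.53913433 -0.19540182  0.11      ]
235 (np.float64(230.5), np.float64(244.5)) 0.013906730678306554 [ 0.55464372 -0.19313707  0.11      ]
250 (np.float64(230.5), np.float64(245.5)) 0.015102691241105744 [ 0.57068949 -0.19180938  0.11      ]
yaw 2.7469811064234686 y at .544 -0.19396096201181373
near end [ 0.49101694 -0.20061479  0.11      ] red bar [ 0.48111743 -0.20479843  0.11      ]
```

Emit:
move_arm([
  [[-10, -30, 0], 0, 0.36],
  [[-10, -30, 0], 0, 0.36],
  [[-5, -15.5, 0], 0, 0.36],
  [[0, 0, 30], 0, 0.36],
  [[0, 0, 30], 0, 0.36],
  [[0, 0, 10], 0, 0.36],
  [[0, 0, 0], 0, 0.36],
  [[0, 0, 0], 0, 0.36],
])

```text
time_s: 3.28
tool_pos: [0.545, -0.1946, 0.1617]
tool_rot: [-0.185, 3.135, -0.001]
force: [0.3, 0.3, 0.2]
width: 0.36
gripper_force: 0.0
```

```bash
python3 - <<'E'
from h import *
rel([.5445,-.1945,.109])
p=camera_params("wrist"); im=read_camera("wrist"); cv2.imwrite("pics/w1.png",im)
print(proj(p,np.array([.5445,-.1945,.11])))
E
```

```text
t 3.275 pos [ 0.54502912 -0.19459003  0.16174777] w 0.3602407549434119 gf 0.0 F [0.30801821 0.34319935 0.1677495 ]
R [[-0.993, -0.118, 0.002], [-0.118, 0.993, -0.001], [-0.002, -0.001, -1.0]] j [-0.41  0.42  1.52 -0.    1.2  -2.1 ]
yaw x -173.2287699405703 d mm [ 0.59685781  0.19984878 52.74674236]
[313.51782906 222.9761551 ]
```

View pics/w1.png

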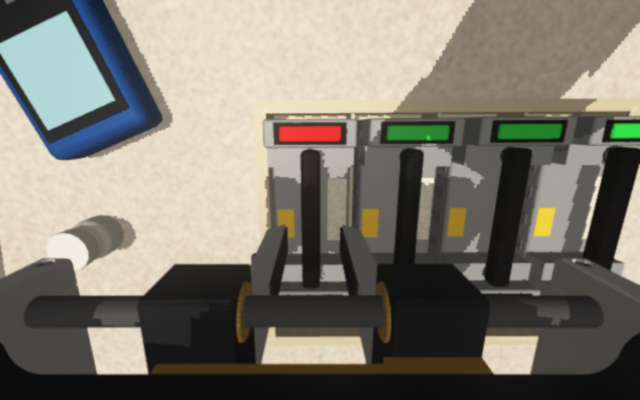

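The bar, at about x=311, sits centred between the fingertips (284 and 340). Next I descend and close.

Emit:
move_arm([
  [[0, 0, 15], 0, 0.36],
  [[0, 0, 15], 0, 0.36],
  [[0, 0, 12], 0, 0.36],
  [[0, 0, 10], 0, 0.36],
  [[0, 0, 0], 0, 0.36],
  [[0, 0, 0], 0, 0.36],
])

```text
time_s: 4.08
tool_pos: [0.5448, -0.1946, 0.1088]
tool_rot: [-0.186, 3.136, -0.0]
force: [-0.1, -0.2, 0.3]
width: 0.361
gripper_force: 0.0
```

Emit:
move_arm([
  [[0, 0, 0], 0, 0.2],
  [[0, 0, 0], 0, 0.1],
  [[0, 0, 0], 0, 0.05],
  [[0, 0, 0], 0, 0.05],
  [[0, 0, 0], 0, 0.05],
  [[0, 0, 0], 0, 0.05],
], squeeze=40)

```text
time_s: 4.82
tool_pos: [0.5448, -0.1948, 0.1088]
tool_rot: [-0.185, 3.135, -0.001]
force: [1.7, -5.4, 4.0]
width: 0.148
gripper_force: 40.0
```

Emit:
move_arm([
  [[0, 0, -5], 0, 0.05],
  [[0, 0, -5], 0, 0.05],
  [[0, 0, -5], 0, 0.05],
  [[0, 0, -5], 0, 0.05],
  [[0, 0, -5], 0, 0.05],
  [[0, 0, -4], 0, 0.05],
  [[0, 0, -3], 0, 0.05],
  [[0, 0, 0], 0, 0.05],
  [[0, 0, 0], 0, 0.05],
])

```text
time_s: 5.95
tool_pos: [0.5444, -0.1945, 0.1403]
tool_rot: [0.185, -3.136, -0.0]
force: [-1.8, -1.4, -4.5]
width: 0.143
gripper_force: 40.0
```

Emit:
move_arm([
  [[0, 0, -2], 0, 0.05],
  [[0, 0, -2], 0, 0.05],
  [[0, 0, -2], 0, 0.05],
  [[0, 0, -3], 0, 0.05],
  [[0, 0, -3], 0, 0.05],
  [[0, 0, -3], 0, 0.05],
  [[0, 0, 0], 0, 0.05],
  [[0, 0, 0], 0, 0.05],
])

```text
time_s: 6.95
tool_pos: [0.5445, -0.1945, 0.1554]
tool_rot: [0.186, -3.136, -0.0]
force: [-0.6, 0.1, -8.4]
width: 0.145
gripper_force: 40.0
```

The pack hangs free: the force is 8.4 N and the side load is near zero. Next is the slow lift.

Emit:
move_arm([
  [[0, 0, -4], 0, 0.05],
  [[0, 0, -6], 0, 0.05],
  [[0, 0, -6], 0, 0.05],
  [[0, 0, -6], 0, 0.05],
  [[0, 0, -6], 0, 0.05],
  [[0, 0, -6], 0, 0.05],
  [[0, 0, -6], 0, 0.05],
  [[0, 0, -6], 0, 0.05],
  [[0, 0, -6], 0, 0.05],
  [[0, 0, -4], 0, 0.05],
  [[0, 0, -2], 0, 0.05],
  [[0, 0, 0], 0, 0.05],
])

```text
time_s: 8.45
tool_pos: [0.5446, -0.1945, 0.2135]
tool_rot: [-0.186, 3.136, 0.0]
force: [0.6, -0.0, -7.2]
width: 0.143
gripper_force: 40.0
```

Emit:
move_arm([
  [[0, 0, -4], 0, 0.05],
  [[0, 0, -6], 0, 0.05],
  [[0, 0, -6], 0, 0.05],
  [[0, 0, -6], 0, 0.05],
  [[0, 0, -7], 0, 0.05],
  [[0, 0, -7], 0, 0.05],
  [[0, 0, -7], 0, 0.05],
  [[0, 0, -7], 0, 0.05],
  [[0, 0, -6], 0, 0.05],
  [[0, 0, -4], 0, 0.05],
  [[0, 0, -2], 0, 0.05],
  [[0, 0, 0], 0, 0.05],
])

```text
time_s: 9.95
tool_pos: [0.5446, -0.1945, 0.2754]
tool_rot: [0.186, -3.136, 0.0]
force: [-0.3, -0.1, -7.6]
width: 0.147
gripper_force: 40.0
```

```bash
python3 - <<'E'
from h import *
rel([.5445,-.1945,.109])
im=read_camera("side")[120:290,250:450]
cv2.imwrite("pics/s1.png",cv2.resize(im,None,fx=3.5,fy=3.5,interpolation=cv2.INTER_CUBIC))
E
```

```text
t 9.95 pos [ 0.54455309 -0.19451296  0.27542884] w 0.1472618488750031 gf 39.99486565589905 F [-0.28655162 -0.11241837 -7.59810081]
R [[-0.993, -0.118, -0.0], [-0.118, 0.993, -0.0], [0.0, 0.0, -1.0]] j [-0.41  0.33  1.37 -0.    1.44 -2.1 ]
yaw x -173.22930150424241 d mm [4.59499310e-02 1.90671444e-02 1.66428840e+02]
```

View pics/s1.png

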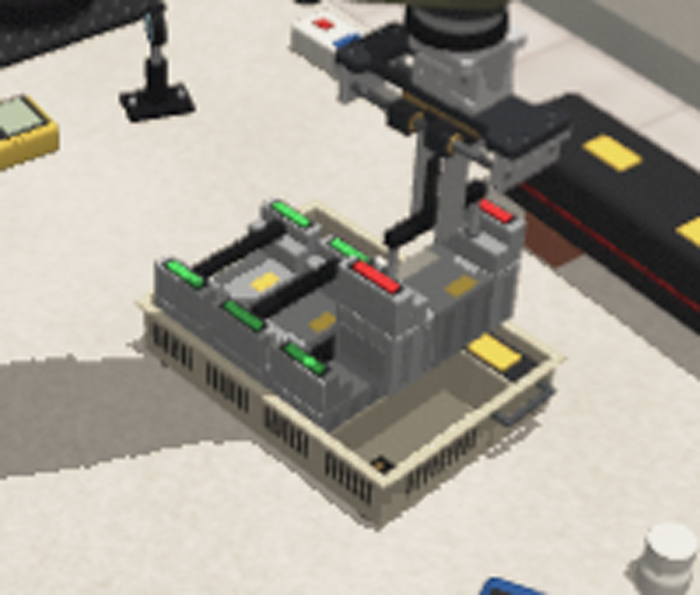

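The pack hangs from its drawn handle, clear of the rack, and the other three are still seated. I'll check that it is level and high enough by projecting the expected corners, including the underside one seen at crop (393,397), then hold.

```bash
python3 - <<'E'
from h import *
s=camera_params("side"); a=np.radians(6.75); R=np.array([[np.cos(a),-np.sin(a)],[np.sin(a),np.cos(a)]])
for z in (.1414,.2414):
  for x in(-.0755,.0755):
    for y in (-.0325,.0325):
      q=proj(s,np.r_[[.5446,-.1945]+R@[x,y],z]); print(z,x,y,((q-[250,120])*3.5).round())
E
```

```text
0.1414 -0.0755 -0.0325 [385. 398.]
0.1414 -0.0755 0.0325 [327. 357.]
0.1414 0.0755 -0.0325 [510. 315.]
0.1414 0.0755 0.0325 [452. 278.]
0.2414 -0.0755 -0.0325 [394. 302.]
0.2414 -0.0755 0.0325 [333. 261.]
0.2414 0.0755 -0.0325 [524. 220.]
0.2414 0.0755 0.0325 [463. 184.]
```

Emit:
move_arm([
  [[0, 0, 0], 0, 0.05],
  [[0, 0, 0], 0, 0.05],
  [[0, 0, 0], 0, 0.05],
  [[0, 0, 0], 0, 0.05],
  [[0, 0, 0], 0, 0.05],
  [[0, 0, 0], 0, 0.05],
  [[0, 0, 0], 0, 0.05],
  [[0, 0, 0], 0, 0.05],
  [[0, 0, 0], 0, 0.05],
  [[0, 0, 0], 0, 0.05],
  [[0, 0, 0], 0, 0.05],
  [[0, 0, 0], 0, 0.05],
])

```text
time_s: 11.5
tool_pos: [0.5446, -0.1945, 0.2755]
tool_rot: [-0.185, 3.136, -0.0]
force: [-0.0, 0.7, -8.0]
width: 0.145
gripper_force: 40.0
```

Emit:
move_arm([
  [[0, 0, 0], 0, 0.05],
  [[0, 0, 0], 0, 0.05],
  [[0, 0, 0], 0, 0.05],
  [[0, 0, 0], 0, 0.05],
  [[0, 0, 0], 0, 0.05],
  [[0, 0, 0], 0, 0.05],
  [[0, 0, 0], 0, 0.05],
  [[0, 0, 0], 0, 0.05],
  [[0, 0, 0], 0, 0.05],
  [[0, 0, 0], 0, 0.05],
  [[0, 0, 0], 0, 0.05],
  [[0, 0, 0], 0, 0.05],
])

```text
time_s: 13.0
tool_pos: [0.5446, -0.1945, 0.2754]
tool_rot: [-0.186, 3.136, -0.0]
force: [-0.2, 0.3, -7.1]
width: 0.14
gripper_force: 40.0
```

Emit:
move_arm([
  [[0, 0, 0], 0, 0.05],
  [[0, 0, 0], 0, 0.05],
  [[0, 0, 0], 0, 0.05],
  [[0, 0, 0], 0, 0.05],
  [[0, 0, 0], 0, 0.05],
  [[0, 0, 0], 0, 0.05],
  [[0, 0, 0], 0, 0.05],
  [[0, 0, 0], 0, 0.05],
])

```text
time_s: 14.0
tool_pos: [0.5446, -0.1945, 0.2755]
tool_rot: [-0.185, 3.136, 0.0]
force: [-1.1, -0.6, -6.4]
width: 0.148
gripper_force: 40.0
```

```bash
python3 - <<'E'
from h import *
im=read_camera("side")[160:250,320:420]
cv2.imwrite("pics/s2.png",cv2.resize(im,None,fx=6,fy=6,interpolation=cv2.INTER_CUBIC))
E
```

```text
(no output)
```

View pics/s2.png

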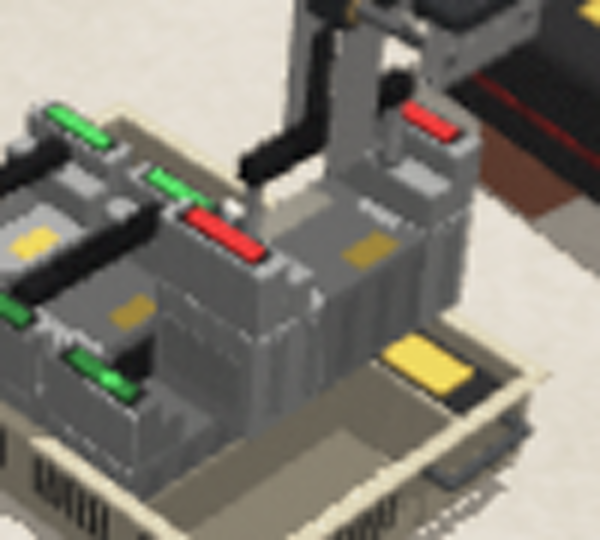

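The bottom corners at (247,440) and (465,300) in this crop match the level prediction to within about 2 px, and nothing has changed since the lift. I'm handing the job in.

```bash
python3 -c "
from workcell import job
print(job.sign_off())"
```

```text
the job is handed in; nothing more can be done
None
```

The red-lit pack was drawn by its handle to the stop and lifted straight out. It was held level and still for about 4 s, its underside about 7.5 cm above the rim, and handed in still held there, with the other packs still seated.

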